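# Unstack the sharpening stones onto their holders

### The job

Take the stack of four sharpening stones apart from the top, one stone at a time, leaving the rest of the stack where it is, and set each stone flat on the holder whose pad has its own colour, centred on the pad and squarely in line with it. Set the brittle stones down, do not drop them, and leave the oil bottle and the mug alone.

Things in the scene. Friction and masses are not known exactly. Their poses are not given: they have to be found in the camera images.
- white_stone_mid (a point): off-white sharpening stone, a plain block 90 x 32 x 28 mm (x length, y width, z height), at the start the top of the stack. The point is its centre, 14 mm above its underside; x along its length, y across its width, z up.
- yellow_stone_mid (a point): yellow sharpening stone, a plain block 110 x 42 x 28 mm (x length, y width, z height), at the start second from the top. The point is its centre, 14 mm above its underside; x along its length, y across its width, z up.
- green_stone_mid (a point): green sharpening stone, a plain block 130 x 52 x 28 mm (x length, y width, z height), at the start third from the top. The point is its centre, 14 mm above its underside; x along its length, y across its width, z up.
- red_stone_mid (a point): brick-red sharpening stone, a plain block 150 x 62 x 28 mm (x length, y width, z height), at the start the bottom of the stack, lying on the bench. The point is its centre, 14 mm above its underside; x along its length, y across its width, z up.
- white_holder_pad (a point): Fixed holder for the off-white stone: a grey metal plate 140 x 78 x 8 mm on the bench topped by the off-white pad 100 x 42 mm, 4 mm thick, on it. The point is the centre of the pad's upper face, 12 mm above the bench; x along the holder, y across, z up. Two black end stops (30 mm wide, 6 mm higher than the pad) stand at its ends, inner faces 60 mm either side of the centre along x.
- yellow_holder_pad (a point): Fixed holder for the yellow stone: a grey metal plate 160 x 78 x 8 mm on the bench topped by the yellow pad 120 x 52 mm, 4 mm thick, on it. The point is the centre of the pad's upper face, 12 mm above the bench; x along the holder, y across, z up. Two black end stops (30 mm wide, 6 mm higher than the pad) stand at its ends, inner faces 70 mm either side of the centre along x.
- green_holder_pad (a point): Fixed holder for the green stone: a grey metal plate 180 x 78 x 8 mm on the bench topped by the green pad 140 x 62 mm, 4 mm thick, on it. The point is the centre of the pad's upper face, 12 mm above the bench; x along the holder, y across, z up. Two black end stops (30 mm wide, 6 mm higher than the pad) stand at its ends, inner faces 80 mm either side of the centre along x.
- red_holder_pad (a point): Fixed holder for the brick-red stone: a grey metal plate 200 x 78 x 8 mm on the bench topped by the brick-red pad 160 x 72 mm, 4 mm thick, on it. The point is the centre of the pad's upper face, 12 mm above the bench; x along the holder, y across, z up. Two black end stops (30 mm wide, 6 mm higher than the pad) stand at its ends, inner faces 90 mm either side of the centre along x.
- oil_bottle_mid (a point): Loose amber oil bottle with a red cap, 56 mm across, 130 mm high, standing at the far side of the work; a bystander. The point is its centre, 65 mm above the bench.
- mug_mid (a point): Loose blue mug, 76 mm across, 85 mm high, handle at its +y side, standing at the far side of the work; a bystander. The point is its centre, 42 mm above the bench.
There are look-alikes about, which are no part of the job. What is shaped like the part that bears red_stone_mid but blue or purple is not meant. Of the things that look like the part that bears white_stone_mid, the smaller one is meant.

How it is judged:
By the outcome, as a careful person would: the job done as asked, in the order asked, and still so for the second after the job is handed in, with the robot touching nothing.
It also fails if it takes over 128 s, if anything falls off the work surface, if the arm or the gripper's body presses on something with over 40 N, if the wrist force passes 120 N, or if a joint passes its speed limit or range.

### The arm

A 6-joint arm with a two-finger parallel gripper is mounted at the origin on the work surface. World frame = base frame: x ahead of the robot, y to its left, z up, the work surface at z = 0. Lengths are in m, angles in degrees, forces in N, time in s.
With the tool pointing down it reaches from about 0.35 to 0.875 m from the base axis. Payload 4.2 kg.
Tool frame: the origin (TCP) lies at the very end of the fingers, on their centre line; the grasp point (between the pads) lies 19 mm behind it; z points along the fingers, y is the line along which they close (so a half turn about z gives the same grasp; the last joint's range is limited). The gripper opens to 87 mm and grips with 3 to 60 N. Pads are 19 mm wide; open, the fingers measure 117 mm over their backs; the gripper's body (75 mm by 190 mm) begins 51 mm behind the grasp point.
Start: joints at [-48.724, 22.042, 0.453, 0, -68.411, -14.817], TCP at [0.278, -0.56, 0.223] pointing down, gripper open.
Joint ranges: [-179.83, 179.83], [-69.29, 118.12], [-61.27, 80.66], [-181.25, 117.63], [-171.15, -9.14], [-177.46, 177.46]. Speed limits (degrees/s): [159.86, 159.86, 180, 180, 180, 180].

### API

Orientations are given as a 3x3 rotation matrix whose columns are the frame's x, y, z axes.
In Python, from station import sense, cams, r gives the robot as it stands. The module is installed in compiled form; this text tells all that it offers.
- The arm moves only by the tool step_arm, never from a script. Its argument "targets" is text: rows parted by semicolons, each of 4 numbers parted by spaces: the shift along the tool's x, y, z in cm, then the turn about the tool's z in degrees. In form: x y z turn; .... A call has 1 to 12 rows; each row shifts and turns the commanded pose from where the row before left it, along the tool's axes as they then stand; what a row does not reach is not made up. A row lasts 1/12 s, in which the tool goes at most 41.7 mm and 7.16 degrees, less where a joint would pass 70% of its speed; a pose out of reach is approached as far as the arm can. A call with a gripper value outside its range is refused whole. "claw" is the finger opening in cm, from 0 to 8.7, set as the call begins (left out, the last holds). The fingers move at their own pace and stop on an object; the grip force is fixed at half the most. Time passes only in rows, so rows that do not move let the fingers close. It gives the time, the measured TCP pose, the force, the opening and the grip force at its end, in the units of the state.
- sense(): the state, without advancing time (a new reading comes with each control period).
- cams.capture(name): name is "scene" or "top"; returns a dict with "frame" (384x512x3 uint8, blue, green, red), "vertical_fov" (degrees; the focal length in pixels is half the picture's height over the tangent of half this angle, whatever the lens; pixels are square), "cx", "cy" (the principal point, pixels), "eye" and "rotation" of the camera in the world. Camera axes: x right, y down, z forward; pixel columns grow to the right and rows downward; lengths in m; the calibration is good to about 2 mm. A picture is of the moment at which its call begins. There is no depth.
- r.finish_job(): hands the job in; it is judged then, once.
The state is a dict: "time_s": time; "joints": joint angles; "joint_velocities": joint speeds; "effort": joint torques, N m; "tcp_pos": TCP position; "ee_rot": TCP orientation; "wrist_force": force on the tool from outside, world axes, zero at the start; "moment": the same for the moment, N m; "gripper_width": opening from 0.0 (shut) to 1.0 (fully open); "gripper_force": force on a finger pad.
Only numpy, scipy, OpenCV 4.12 (cv2) and the standard library are available. Lean on these libraries where they do the work, as an engineer would, in place of code of your own. Each camera call takes 0.05 s, during which the arm holds its last target. There are 200 camera calls.

## Working session

There is one attempt and no reset: what is moved stays moved. The work goes in short steps, Python scripts to look and compute and a tool call to move; the robot and the scene stay as the last step left them, time stands still between calls to the robot, and variables do not carry over. Pictures are saved under pics/ and viewed, at most 14 in all, crops included, and the job is handed in when it is done.

Besides the shell and the picture viewer there is one more tool, called after "Request:" as a command line: name --argument value ..., lists and objects as JSON in quotes. step_arm: Moves the arm, as the interface text tells. Its arguments: {"type":"object","properties":{"targets":{"type":"string"},"claw":{"type":"number"}},"required":["targets"]}

```bash
mkdir -p pics; cat > h.py <<'E'
import numpy as np, cv2
from station import sense, cams, r
def cap(n):
    c=cams.capture(n); c['f']=c['frame'].shape[0]/2/np.tan(np.radians(c['vertical_fov'])/2); c['eye']=np.array(c['eye']); c['rotation']=np.array(c['rotation']); return c
def ray(c,p):
    p=np.atleast_2d(np.asarray(p,float)); d=np.c_[(p[:,0]-c['cx'])/c['f'],(p[:,1]-c['cy'])/c['f'],np.ones(len(p))]@c['rotation'].T; return d
def plane(c,p,z):
    d=ray(c,p); return c['eye']+d*((z-c['eye'][2])/d[:,2])[:,None]
def proj(c,P):
    q=(np.atleast_2d(P)-c['eye'])@c['rotation']; return q[:,:2]/q[:,2:]*c['f']+[c['cx'],c['cy']]
E
python3 - <<'E'
from h import *
s=sense(); print(s['time_s'],s['tcp_pos'],np.round(s['ee_rot'],3),s['gripper_width'])
for n in('scene','top'):
    c=cap(n); cv2.imwrite(f'pics/{n}0.png',c['frame']); print(n,c['eye'],np.round(c['rotation'],3),c['f'],c['cx'],c['cy'])
E
```

```text
0.0 [ 0.27821055 -0.55897165  0.22142228] [[-0.895 -0.445 -0.001]
 [-0.445  0.895  0.002]
 [ 0.     0.002 -1.   ]] 1.00107008882558
scene [0.84240155 0.52317122 0.8695    ] [[-0.896  0.353 -0.268]
 [ 0.443  0.721 -0.533]
 [ 0.005 -0.597 -0.802]] 428.79053666186195 253.7766098432167 189.1351425181543
top [0.46528608 0.01575306 1.22251536] [[ 0.03  -0.995  0.095]
 [-1.    -0.031 -0.006]
 [ 0.009 -0.095 -0.995]] 389.6553378967052 253.999920050103 190.04769290338783
```

View pics/scene0.png

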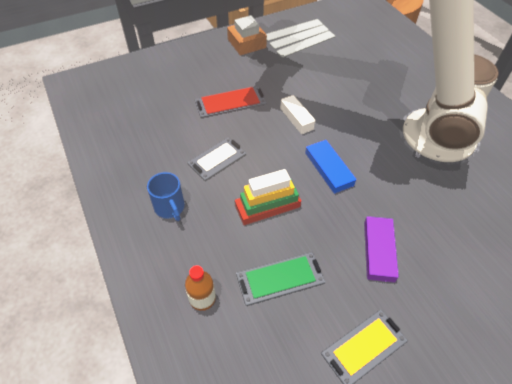

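View pics/top0.png

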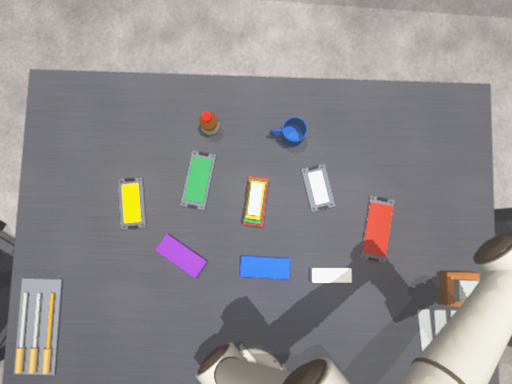

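The scene view shows the stack at about (268,195). The pads are green (280,278), yellow (365,347), white (217,158) and red (230,101), with the bottle at (200,288) and the mug at (166,195). In the top view the stack is at (256,202), with the pads at (198,180), (132,203), (318,187) and (378,228). The blue, purple and loose white blocks are decoys.

```bash
cat >> h.py <<'E'
def masks(img):
    h=cv2.cvtColor(img,cv2.COLOR_BGR2HSV); H,S,V=[h[...,i].astype(int) for i in range(3)]
    return dict(white=(S<50)&(V>165),yellow=(H>20)&(H<33)&(S>150)&(V>120),green=(H>45)&(H<75)&(S>120)&(V>60),red=((H<5)|(H>174))&(S>170)&(V>90))
def comps(m,amin=150):
    n,l,st,ce=cv2.connectedComponentsWithStats(m.astype(np.uint8),connectivity=4)
    return [(ce[i],st[i,4],l==i) for i in range(1,n) if st[i,4]>amin]
def wrect(c,m,z):
    cn=max(cv2.findContours(m.astype(np.uint8),cv2.RETR_EXTERNAL,cv2.CHAIN_APPROX_NONE)[0],key=len)[:,0]
    P=plane(c,cn,z)[:,:2]; (x,y),(a,b),t=cv2.minAreaRect((P*1000).astype(np.float32))
    if a<b: a,b,t=b,a,t+90
    return np.round([x,y,a,b,(t+90)%180-90],1)
def tri(c1,p1,c2,p2):
    d1=ray(c1,p1)[0];d2=ray(c2,p2)[0]
    s=np.linalg.lstsq(np.c_[d1,-d2],c2['eye']-c1['eye'],rcond=None)[0]
    a=c1['eye']+d1*s[0]; b=c2['eye']+d2*s[1]; return (a+b)/2,np.linalg.norm(a-b)
E
python3 - <<'E'
from h import *
C={n:cap(n) for n in('scene','top')}
for n,c in C.items():
    for k,m in masks(c['frame']).items():
        for ce,a,mm in comps(m):
            print(n,k,np.round(ce,1),a,wrect(c,mm,.012))
P=dict(white=((217,158),(318,187)),yellow=((365,347),(132,203)),green=((280,278),(198,180)),red=((230,101),(378,228)))
for k,(a,b) in P.items():
    q=[]
    for n,p in zip(('scene','top'),(a,b)):
        ce,_,mm=min(comps(masks(C[n]['frame'])[k]),key=lambda t:np.hypot(*(t[0]-p)))
        q.append(ce)
    print(k,tri(C['scene'],q[0],C['top'],q[1]))
a=cv2.resize(C['scene']['frame'][160:230,225:310],None,fx=7,fy=7,interpolation=cv2.INTER_NEAREST)
b=cv2.resize(C['top']['frame'][170:235,236:276],None,fx=7,fy=7,interpolation=cv2.INTER_NEAREST)
o=np.zeros((490,880,3),np.uint8); o[:490,:595]=a; o[:455,600:880]=b
cv2.imwrite('pics/st.png',cv2.resize(o,(800,445)))
E
```

```text
scene white [461.1  71.8] 6569 [-256.8 -186.4  852.   250.3   40.3]
scene white [424.5  21.8] 258 [-304.9 -441.   147.1   50.4   51.9]
scene white [245.5  21.8] 199 [ 256.1 -715.9   67.3   67.3    3.3]
scene white [ 50.6 227.8] 32021 [ 919.1 -348.9 1217.4  396.    83.1]
scene white [181.4  30.6] 664 [ 4.776e+02 -7.651e+02  2.093e+02  6.620e+01 -2.000e-01]
scene white [299.7  36.1] 1337 [ 127.5 -558.7  220.2  135.1    1. ]
scene white [507.5  87.7] 166 [-313.4  -65.9  128.3   31.3   43.9]
scene white [297.4 113.9] 758 [ 323.7 -236.3  150.6   66.2  -88.6]
scene white [216.2 156.2] 588 [ 595.7 -188.2  107.5   50.8   15.2]
scene white [269.1 181.5] 719 [508.2 -51.3 107.7  55.4  -6.1]
scene white [199.2 302.2] 153 [790.9 163.   51.   23.3 -37.3]
scene yellow [265.1 191.6] 156 [522.3 -26.9 123.1  42.3 -18.3]
scene yellow [364.4 346.3] 1613 [529.  392.3 119.4  51.1   7.2]
scene green [279.9 276.7] 1624 [608.3 189.2 137.   60.3  -9.5]
scene red [225.6 100.4] 674 [ 476.7 -373.1  145.4   67.4   -8.8]
scene red [196.3 273.3] 158 [768.2 102.2  33.7  28.3  67.7]
top white [249.5  54.6] 42202 [ 82
[... 648 characters left out ...]
 269 [ 35.6 102.9 118.3  48.9 -50.5]
top white [333.7 376.8] 275 [  37.2 -247.1   77.8   54.7  -88.5]
top white [434.9 376.9] 477 [  42.4 -549.8  138.2   49.   -88.5]
top yellow [131.  202.9] 636 [529.6 388.3 118.1  51.4   7.3]
top green [197.6 179.5] 801 [608.9 185.3 135.4  58.   -9.7]
top red [383.5 231. ] 357 [ 472.2 -384.1  148.7   54.2   -8.8]
white (array([ 0.59593346, -0.191796  ,  0.00738529]), np.float64(0.0010724539046583095))
yellow (array([0.52897635, 0.39129844, 0.00458392]), np.float64(0.0018345755580717272))
green (array([0.60855978, 0.1868072 , 0.00583804]), np.float64(0.002049045339956977))
red (array([ 0.46846915, -0.41061109, -0.02374992]), np.float64(0.00637321809233635))
```

View pics/st.png

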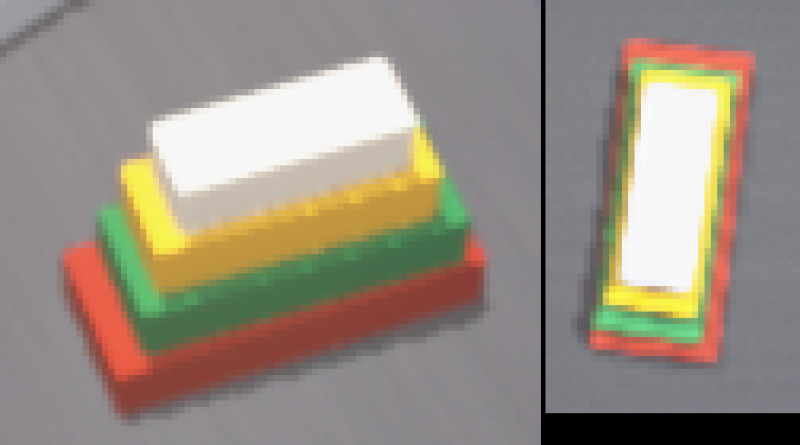

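```bash
cat >> h.py <<'E'
def goto(x,y,z,yaw,n=None):
    s=sense(); R=np.array(s['ee_rot']); d=np.array([x,y,z])-s['tcp_pos']
    cur=np.degrees(np.arctan2(R[1,0],R[0,0])); t=-((yaw-cur+90)%180-90); v=R.T@d*100
    n=n or int(np.ceil(max(np.linalg.norm(v)/4.1,abs(t)/7.1)))
    print('from',np.round(s['tcp_pos'],4),'yaw',round(cur,2),'shift cm',np.round(v,2),'turn',round(t,2),'rows',n,'per row',np.round(v/n,3),'(turn last)')
E
python3 - <<'E'
from h import *
C={n:cap(n) for n in('scene','top')}
ctr={}
for n,c in C.items():
    f=c['frame']; h=cv2.cvtColor(f,cv2.COLOR_BGR2HSV); 
    g=f.min(2)
    near=lambda cs,p:min(cs,key=lambda t:np.hypot(*(t[0]-p)))
    p=(269,178) if n=='scene' else (255,198)
    print(n,'vals',[tuple(h[y,x]) for x,y in ([(270,180),(270,190),(230,101),(215,158),(290,118)] if n=='scene' else [(255,197),(378,228),(318,187),(385,245)])])
    for th in (200,215,230):
        cs=comps(g>th,60); m=near(cs,p); print('white',th,m[1],np.round(m[0],1),wrect(c,m[2],.112)); ctr[n,th]=m[0]
    H,S=h[...,0].astype(int),h[...,1]
    m=near(comps(((H<8)|(H>172))&(S>110)),(230,101) if n=='scene' else (378,228)); ctr[n,'r']=m[0]; print('redpad',m[1],wrect(c,m[2],.012))
for k in (200,215,230,'r'): print(k,tri(C['scene'],ctr['scene',k],C['top'],ctr['top',k]))
goto(.55,.005,.21,-6)
E
```

```text
scene vals [(np.uint8(0), np.uint8(0), np.uint8(247)), (np.uint8(17), np.uint8(33), np.uint8(196)), (np.uint8(4), np.uint8(183), np.uint8(233)), (np.uint8(0), np.uint8(0), np.uint8(247)), (np.uint8(15), np.uint8(27), np.uint8(187))]
white 200 489 [268.8 179.4] [546.3   9.9  90.5  34.2  -6.1]
white 215 471 [268.9 179.3] [546.    9.7  89.8  33.4  -5.7]
white 230 448 [268.8 179.3] [546.4   9.7  88.7  32.1  -5.9]
redpad 926 [ 472.6 -372.7  159.3   74.5   -8.7]
top vals [(np.uint8(0), np.uint8(0), np.uint8(247)), (np.uint8(4), np.uint8(167), np.uint8(236)), (np.uint8(0), np.uint8(0), np.uint8(247)), (np.uint8(4), np.uint8(175), np.uint8(236))]
white 200 365 [254.9 198.9] [546.2   5.7  90.5  32.7  -5.8]
white 215 363 [254.8 198.9] [546.2   5.7  90.5  32.7  -5.8]
white 230 352 [254.8 198.9] [546.1   5.7  89.9  31.9  -5.8]
redpad 1208 [ 472.2 -378.   159.    73.7   -8.6]
200 (array([0.54566539, 0.00619625, 0.10724052]), np.float64(0.0019800953066443703))
215 (array([0.54562397, 0.00629126, 0.10773037]), np.float64(0.0020121635743172894))
230 (array([0.54559936, 0.00618236, 0.10722838]), np.float64(0.0016734672153392264))
r (array([ 0.47128551, -0.38013998,  0.00465543]), np.float64(0.0012819642484781862))
from [ 0.2784 -0.5594  0.2222] yaw -153.54 shift cm [-49.46  38.43   1.24] turn 32.46 rows 16 per row [-3.091  2.402  0.078] (turn last)
```

Request:
step_arm --targets "-3.09 2.4 0.08 0;-3.09 2.4 0.08 0;-3.09 2.4 0.08 0;-3.09 2.4 0.08 0;-3.09 2.4 0.08 0;-3.09 2.4 0.08 0;-3.09 2.4 0.08 0;-3.09 2.4 0.08 0;-3.09 2.4 0.08 0;-3.09 2.4 0.08 0;-3.09 2.4 0.08 0;-3.09 2.4 0.08 0" --claw 8.7

```text
time_s: 1.3
tcp_pos: [0.4826, -0.1345, 0.2133]
ee_rot: [[-0.895, -0.446, 0.001], [-0.446, 0.895, 0.0], [-0.001, -0.0, -1.0]]
wrist_force: [0.8, -1.0, 0.3]
gripper_width: 0.997
gripper_force: 0.0
```

Request:
step_arm --targets "-3.09 2.4 0 0;-3.09 2.4 0 0;-3 2.4 0 0;-3 2.4 0 0;0 0 0 6.5;0 0 0 6.5;0 0 0 6.5;0 0 0 6.5;0 0 0 6.4;0 0 0 0;0 0 0 0"

```text
time_s: 2.22
tcp_pos: [0.5484, 0.0038, 0.2129]
ee_rot: [[-0.995, 0.101, -0.0], [0.101, 0.995, 0.0], [0.0, 0.0, -1.0]]
wrist_force: [0.9, -0.2, 0.8]
gripper_width: 0.997
gripper_force: 0.0
```

```bash
python3 - <<'E'
from h import *
goto(.546,.0077,.135,-5.9)
c=cap('scene'); cv2.imwrite('pics/a1.png',cv2.resize(c['frame'][90:250,160:360],None,fx=3.5,fy=3.5))
E
```

```text
from [0.5484 0.0038 0.2129] yaw 174.22 shift cm [0.27 0.37 7.79] turn 0.12 rows 2 per row [0.137 0.184 3.896] (turn last)
```

View pics/a1.png

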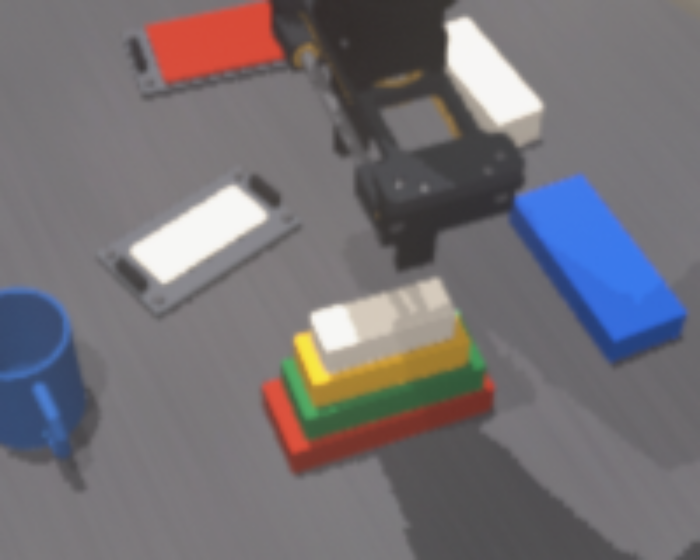

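Request:
step_arm --targets "0.27 0.37 3 0;0 0 3 0;0 0 3 0;0 0 2 0;0 0 1 0;0 0 0.3 0;0 0 0 0;0 0 0 0"

```text
time_s: 2.93
tcp_pos: [0.5472, 0.0079, 0.0912]
ee_rot: [[-0.995, 0.103, 0.003], [0.103, 0.995, 0.0], [-0.002, 0.001, -1.0]]
wrist_force: [-0.1, -0.0, 0.5]
gripper_width: 1.001
gripper_force: 0.0
```

Request:
step_arm --targets "0 0 0 0;0 0 0 0;0 0 0 0;0 0 0 0;0 0 0 0;0 0 0 0" --claw 3.7

```text
time_s: 3.43
tcp_pos: [0.5462, 0.0077, 0.0902]
ee_rot: [[-0.995, 0.103, 0.0], [0.103, 0.995, 0.0], [-0.0, 0.0, -1.0]]
wrist_force: [-0.1, -0.5, 0.4]
gripper_width: 0.629
gripper_force: 0.0
```

```bash
python3 - <<'E'
from h import *
s=sense(); print(s['gripper_width']*8.7,s['gripper_force'],s['tcp_pos'],s['wrist_force'])
c=cap('scene'); d=cap('top')
o=np.hstack([cv2.resize(c['frame'][140:230,225:310],(510,540)),cv2.resize(d['frame'][165:240,236:276],(288,540))])
cv2.imwrite('pics/a2.png',o)
E
```

```text
5.475492078350777 0.0 [0.54615406 0.0077406  0.09015187] [-0.14511145 -0.49081305  0.43964265]
```

View pics/a2.png

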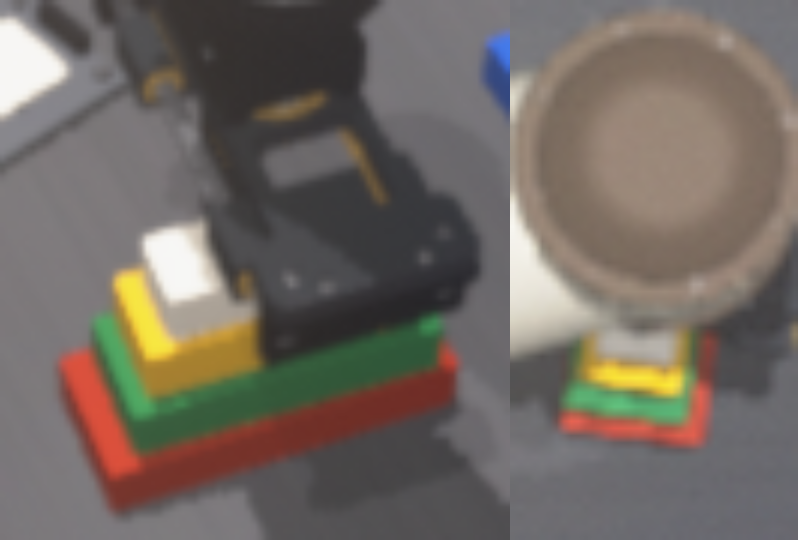

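The fingers straddle the white stone at about (200,270) in the left panel and are still closing. I'll close in small stages.

Request:
step_arm --targets "0 0 0 0;0 0 0 0;0 0 0 0;0 0 0 0" --claw 3.5

```text
time_s: 3.87
tcp_pos: [0.5461, 0.0077, 0.0899]
ee_rot: [[-0.995, 0.104, -0.0], [0.104, 0.995, -0.0], [0.0, -0.0, -1.0]]
wrist_force: [0.2, 1.1, 0.3]
gripper_width: 0.4
gripper_force: 0.0
```

Request:
step_arm --targets "0 0 0 0;0 0 0 0;0 0 0 0;0 0 0 0" --claw 2.6

```text
time_s: 4.2
tcp_pos: [0.5461, 0.0077, 0.0899]
ee_rot: [[-0.995, 0.103, -0.0], [0.103, 0.995, -0.0], [0.0, -0.0, -1.0]]
wrist_force: [1.1, -0.2, -0.1]
gripper_width: 0.366
gripper_force: 30.0
```

Request:
step_arm --targets "0 0 0 0;0 0 -0.5 0;0 0 -1 0;0 0 -2 0;0 0 -3 0;0 0 -3 0;0 0 -1.5 0;0 0 0 0;0 0 0 0"

```text
time_s: 4.95
tcp_pos: [0.5462, 0.0079, 0.2011]
ee_rot: [[-0.995, 0.104, 0.002], [0.104, 0.995, 0.001], [-0.002, 0.002, -1.0]]
wrist_force: [-0.1, 0.1, -2.7]
gripper_width: 0.364
gripper_force: 30.0
```

```bash
python3 - <<'E'
from h import *
c=cap('scene');d=cap('top')
o=np.hstack([cv2.resize(c['frame'][110:230,225:325],(450,540)),cv2.resize(d['frame'][165:240,236:276],(288,540))])
cv2.imwrite('pics/a3.png',o)
goto(.596,-.1895,.19,15.5)
E
```

```text
from [0.545  0.0076 0.1988] yaw 174.04 shift cm [ -7.12 -19.08   0.87] turn -21.46 rows 5 per row [-1.424 -3.815  0.174] (turn last)
```

View pics/a3.png

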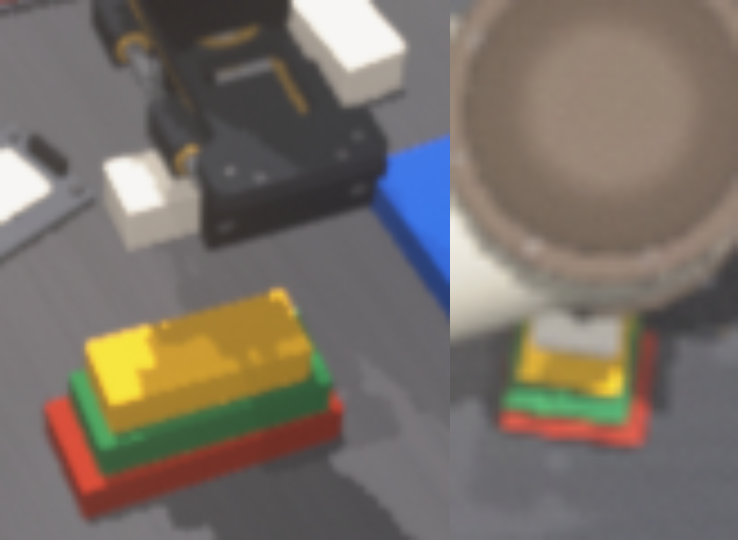

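White is held and the stack is undisturbed. Next I'll move over the white pad.

Request:
step_arm --targets "-1 -2.6 0.1 0;-1.4 -3.8 0.2 0;-1.4 -3.8 0.2 0;-1.4 -3.8 0.2 0;-1.2 -3.2 0.1 0;-0.72 -1.88 0.07 0;0 0 0 -5.5;0 0 0 -5.5;0 0 0 -5.5;0 0 0 -4.96;0 0 0 0;0 0 0 0"

```text
time_s: 6.05
tcp_pos: [0.5964, -0.1893, 0.1896]
ee_rot: [[-0.964, -0.265, -0.003], [-0.265, 0.964, 0.0], [0.003, 0.001, -1.0]]
wrist_force: [-0.5, 0.3, -1.1]
gripper_width: 0.366
gripper_force: 30.0
```

```bash
python3 - <<'E'
from h import *
C={n:cap(n) for n in('scene','top')}
for n,c in C.items():
    for ce,a,mm in comps(c['frame'].min(2)>150,60):
        w=wrect(c,mm,.012)
        if abs(w[0]-596)<60 and abs(w[1]+190)<80: print(n,ce,a,w)
cv2.imwrite('pics/a4.png',cv2.resize(C['scene']['frame'][60:200,150:300],None,fx=4,fy=4))
goto(.596,-.1895,.05,15.5)
# stack check now (yellow on top): top face of yellow
for n,c in C.items():
    h=cv2.cvtColor(c['frame'],cv2.COLOR_BGR2HSV); H,S,V=[h[...,i].astype(int) for i in range(3)]
    for th in (150,225):
      for ce,a,mm in comps((H>18)&(H<35)&(S>110)&(V>th),60):
        w=wrect(c,mm,.084)
        if w[1]<200: print(n,th,np.round(ce,1),a,w)
E
```

```text
scene [215.02744425 157.26072041] 583 [ 597.4 -180.7  113.4   71.3    9.9]
top [325.41269841 197.42857143] 189 [ 565.8 -222.4   87.1   32.4  -76.9]
from [ 0.5968 -0.1893  0.1903] yaw -164.58 shift cm [ 6.000e-02 -1.000e-02  1.403e+01] turn -0.08 rows 4 per row [ 1.400e-02 -2.000e-03  3.507e+00] (turn last)
scene 150 [268.7 189.5] 1012 [548.4  16.4 115.   59.1  -7. ]
scene 225 [269.  186.1] 629 [544.3   7.9 107.   40.5  -6.8]
top 150 [250.3 199.9] 199 [546.9  18.4 109.2  16.5  -6.4]
```

View pics/a4.png

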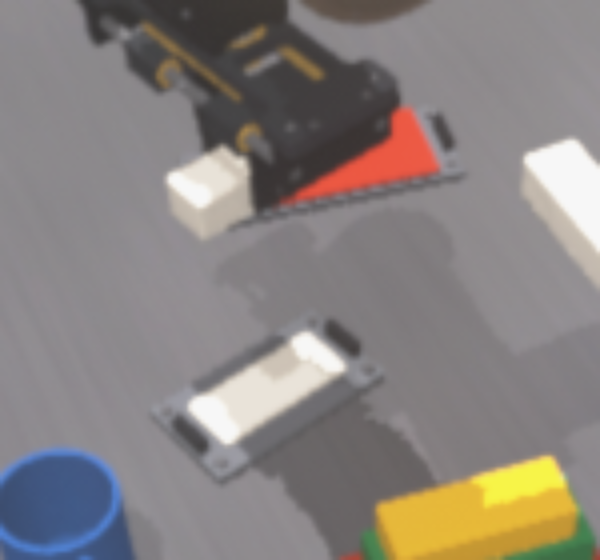

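Request:
step_arm --targets "0 0 3 0;0 0 3.5 0;0 0 3.5 0;0 0 3 0;0 0 2 0;0 0 1 0;0 0 0 0;0 0 0 0"

```text
time_s: 6.82
tcp_pos: [0.5978, -0.1896, 0.0316]
ee_rot: [[-0.964, -0.268, 0.0], [-0.268, 0.964, -0.001], [-0.0, -0.001, -1.0]]
wrist_force: [0.4, 0.0, -0.7]
gripper_width: 0.368
gripper_force: 30.0
```

```bash
python3 - <<'E'
from h import *
c=cap('scene')
# predicted pad and stone outlines for visual compare
s=sense();print(s['tcp_pos'],s['wrist_force'])
cv2.imwrite('pics/a5.png',cv2.resize(c['frame'][120:190,180:260],None,fx=7.5,fy=7.5,interpolation=cv2.INTER_CUBIC))
E
```

```text
[ 0.59849949 -0.18960692  0.03270507] [ 1.22744262 -0.51322133 -0.83687513]
```

View pics/a5.png

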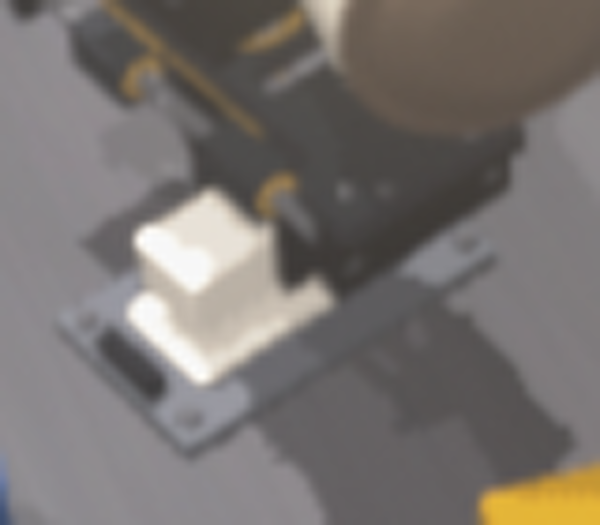

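Request:
step_arm --targets "0 0 0.5 0;0 0 0.2 0;0 0 0 0;0 0 0 0;0 0 0 0"

```text
time_s: 7.28
tcp_pos: [0.5974, -0.1895, 0.0247]
ee_rot: [[-0.964, -0.268, 0.001], [-0.268, 0.964, -0.0], [-0.001, -0.0, -1.0]]
wrist_force: [0.1, 0.1, -1.6]
gripper_width: 0.363
gripper_force: 30.0
```

```bash
python3 - <<'E'
from h import *
goto(.596,-.1895,.018,15.5); print(sense()['wrist_force'])
E
```

```text
from [ 0.5974 -0.1895  0.0247] yaw -164.48 shift cm [0.14 0.03 0.67] turn 0.02 rows 1 per row [0.136 0.034 0.672] (turn last)
[ 0.06741843  0.08411879 -1.58191483]
```

Request:
step_arm --targets "0.14 0.03 0.2 0;0 0 0.15 0;0 0 0.1 0;0 0 0.1 0;0 0 0.05 0;0 0 0 0;0 0 0 0"

```text
time_s: 7.87
tcp_pos: [0.5958, -0.1895, 0.0182]
ee_rot: [[-0.964, -0.268, -0.0], [-0.268, 0.964, 0.0], [0.0, 0.0, -1.0]]
wrist_force: [-0.3, -0.0, -1.2]
gripper_width: 0.365
gripper_force: 30.0
```

```bash
python3 - <<'E'
from h import *
goto(.596,-.1895,.018,15.5); print(sense()['wrist_force'])
E
```

```text
from [ 0.5958 -0.1895  0.0182] yaw -164.48 shift cm [-0.02 -0.01  0.02] turn 0.02 rows 1 per row [-0.022 -0.007  0.019] (turn last)
[-0.33714441 -0.00685282 -1.16836031]
```

Request:
step_arm --targets "0 0 0.05 0;0 0 0 0;0 0 0 0;0 0 0 0"

```text
time_s: 8.2
tcp_pos: [0.5959, -0.1895, 0.0179]
ee_rot: [[-0.964, -0.268, 0.0], [-0.268, 0.964, -0.0], [-0.0, -0.0, -1.0]]
wrist_force: [-0.2, -0.1, 0.4]
gripper_width: 0.365
gripper_force: 30.0
```

Request:
step_arm --targets "0 0 0.05 0;0 0 0 0;0 0 0 0"

```text
time_s: 8.45
tcp_pos: [0.5959, -0.1895, 0.0179]
ee_rot: [[-0.963, -0.268, 0.0], [-0.268, 0.963, -0.0], [-0.0, -0.0, -1.0]]
wrist_force: [-1.7, 0.7, 5.3]
gripper_width: 0.362
gripper_force: 30.0
```

Contact is at tip z 0.0179, as expected. I'll release, lift and measure.

Request:
step_arm --targets "0 0 -0.05 0;0 0 0 0;0 0 0 0;0 0 0 0;0 0 0 0;0 0 0 0" --claw 5.5

```text
time_s: 8.95
tcp_pos: [0.5957, -0.1895, 0.0175]
ee_rot: [[-0.964, -0.268, -0.0], [-0.268, 0.964, 0.0], [0.0, 0.0, -1.0]]
wrist_force: [0.3, -0.2, 1.0]
gripper_width: 0.621
gripper_force: 0.0
```

Request:
step_arm --targets "0 0 -0.5 0;0 0 -2 0;0 0 -3.5 0;0 0 -4 0;0 0 -4 0;0 0 -3 0;0 0 0 0" --claw 8.7

```text
time_s: 9.53
tcp_pos: [0.5998, -0.1906, 0.1969]
ee_rot: [[-0.963, -0.269, 0.016], [-0.269, 0.963, -0.004], [-0.014, -0.008, -1.0]]
wrist_force: [1.0, 0.5, 0.4]
gripper_width: 0.982
gripper_force: 0.0
```

```bash
python3 - <<'E'
from h import *
C={n:cap(n) for n in('scene','top')}
c=C['scene']
for th in (190,230):
  for ce,a,mm in comps(c['frame'].min(2)>th,20):
    if np.hypot(*(ce-[216,150]))<25: print(th,ce,a,wrect(c,mm,.040))
cv2.imwrite('pics/a6.png',cv2.resize(c['frame'][120:190,180:260],None,fx=7.5,fy=7.5,interpolation=cv2.INTER_CUBIC))
goto(.5455,.0077,.19,-6.6)
E
```

```text
190 [215.54907975 149.84662577] 326 [ 595.4 -185.5   91.9   33.8   14.9]
190 [212.65833333 161.76666667] 120 [ 606.3 -149.1  103.2   43.1   -6.9]
230 [227.65625 142.1875 ] 32 [ 559.5 -195.8   26.9   12.5  -78.6]
230 [204.175 157.275] 40 [ 633.7 -175.2   30.5   11.8  -76.5]
230 [202.21875 164.9375 ] 32 [ 647.5 -153.6   39.4    5.8  -76.3]
from [ 0.5963 -0.1894  0.1898] yaw -164.49 shift cm [-0.38 20.35 -0.03] turn 22.11 rows 5 per row [-0.075  4.071 -0.007] (turn last)
```

View pics/a6.png

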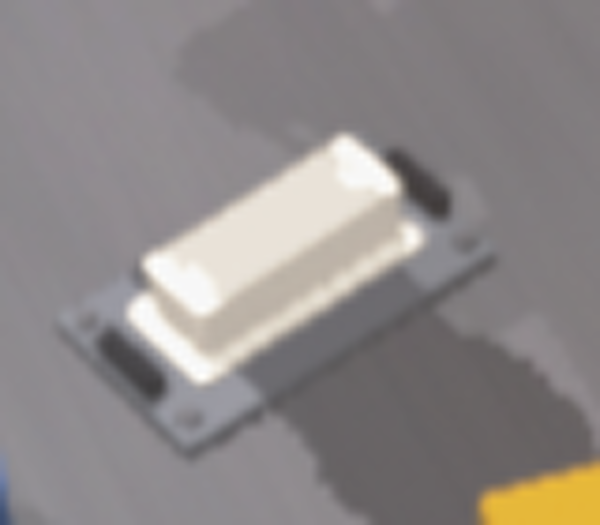

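Request:
step_arm --targets "2 -1 0 0;3.5 -2 0 0;3.5 -2 0 0;3.5 -2 0 0;3.5 -2 0 0;2 -1 0 0;0 0 0 0;0 0 0 0"

```text
time_s: 10.3
tcp_pos: [0.4473, -0.3345, 0.1863]
ee_rot: [[-0.964, -0.265, -0.003], [-0.265, 0.964, 0.001], [0.002, 0.002, -1.0]]
wrist_force: [0.2, 0.9, 0.0]
gripper_width: 1.003
gripper_force: 0.0
```

```bash
cat > m.py <<'E'
from h import *
def top(c,f,z,p,fn,lab,r=25):
    for ce,a,mm in comps(fn(f),40):
        if np.hypot(*(ce-p))<r: print(lab,np.round(ce,1),a,wrect(c,mm,z))
def yel(th):
    def g(f):
        h=cv2.cvtColor(f,cv2.COLOR_BGR2HSV).astype(int); return (h[...,0]>18)&(h[...,0]<35)&(h[...,1]>110)&(h[...,2]>th)
    return g
def grn(th):
    def g(f):
        h=cv2.cvtColor(f,cv2.COLOR_BGR2HSV).astype(int); return (h[...,0]>45)&(h[...,0]<80)&(h[...,1]>90)&(h[...,2]>th)
    return g
def red(th):
    def g(f):
        h=cv2.cvtColor(f,cv2.COLOR_BGR2HSV).astype(int); return ((h[...,0]<8)|(h[...,0]>172))&(h[...,1]>110)&(h[...,2]>th)
    return g
wht=lambda th:(lambda f:f.min(2)>th)
E
python3 - <<'E'
from m import *
C={n:cap(n) for n in('scene','top')}
for n,P in (('scene',[(216,158),(216,150),(269,186)]),('top',[(318,187),(318,187),(255,198)])):
    c=C[n]; o=cv2.imread(f'pics/{n}0.png')
    for th in(215,235): top(c,o,.012,P[0],wht(th),n+' pad0')
    top(c,c['frame'],.04,P[1],wht(230),n+' stone')
    for th in (150,215,230): top(c,c['frame'],.084,P[2],yel(th),n+' yel %d'%th)
goto(.5455,.0065,.19,-6.6)
E
```

```text
scene pad0 [216.2 156.3] 494 [ 595.9 -188.   102.8   44.5   14.9]
scene pad0 [216.  156.3] 452 [ 596.  -188.1   99.5   41.6   15.1]
scene stone [215.6 149.6] 314 [ 596.  -186.1   89.5   31.6   15.4]
scene yel 150 [268.6 189.4] 1033 [548.5  16.1 115.4  59.5  -7. ]
scene yel 215 [268.3 186.7] 739 [546.1   9.3 110.   44.2  -7.3]
scene yel 230 [268.3 186.6] 717 [545.8   9.  109.4  43.1  -7.3]
top pad0 [318.2 187. ] 466 [ 597.2 -192.2  102.6   44.4   15. ]
top pad0 [318.1 187. ] 435 [ 597.  -191.9  100.4   42.1   14.9]
top stone [318.5 185. ] 288 [ 593.2 -186.8   97.    40.4   14.8]
top yel 150 [254.9 199.9] 574 [545.3   4.  111.2  46.4  -7.1]
top yel 215 [255.  199.8] 545 [545.7   4.9 110.5  42.5  -7.1]
top yel 230 [254.9 200. ] 529 [545.3   5.1 108.6  41.9  -7.1]
from [ 0.4489 -0.3336  0.1867] yaw -164.48 shift cm [-18.4   30.19  -0.31] turn 22.12 rows 9 per row [-2.045  3.354 -0.035] (turn last)
```

Request:
step_arm --targets "-1.2 2 0 0;-2.3 3.4 0 0;-2.3 3.4 0 0;-2.3 3.4 0 0;-2.3 3.4 0 0;-2.3 3.4 0 0;-2.3 3.4 0 0;-2.3 3.4 0 0;-1.1 3.2 0 0;0 1.1 0 0;0 0 0 0"

```text
time_s: 11.32
tcp_pos: [0.5456, 0.0089, 0.187]
ee_rot: [[-0.962, -0.273, -0.001], [-0.273, 0.962, 0.0], [0.001, 0.0, -1.0]]
wrist_force: [-0.2, -0.3, -0.1]
gripper_width: 0.998
gripper_force: 0.0
```

Request:
step_arm --targets "0 0 0 6;0 0 0 6;0 0 0 6;0 0 0 4.7;0 0 3 0;0 0 3 0;0 0 1 0;0 0 0 0;0 0 0 0;0 0 0 0"

```text
time_s: 12.15
tcp_pos: [0.5471, 0.0052, 0.1193]
ee_rot: [[-0.992, 0.125, 0.003], [0.125, 0.992, 0.0], [-0.003, 0.0, -1.0]]
wrist_force: [0.2, 1.2, 0.8]
gripper_width: 0.998
gripper_force: 0.0
```

```bash
python3 - <<'E'
from h import *
goto(.5455,.0054,.062,-7.2)
E
```

```text
from [0.5471 0.0052 0.1193] yaw 172.84 shift cm [ 0.17 -0.01  5.73] turn 0.04 rows 2 per row [ 0.087 -0.003  2.864] (turn last)
```

Request:
step_arm --targets "0.05 0 2 0;0 0 2 0;0 0 1.2 0;0 0 0.5 0;0 0 0 0;0 0 0 0;0 0 0 0;0 0 0 0" --claw 5.5

```text
time_s: 12.82
tcp_pos: [0.5462, 0.0055, 0.0621]
ee_rot: [[-0.992, 0.125, 0.003], [0.125, 0.992, 0.001], [-0.002, 0.001, -1.0]]
wrist_force: [0.6, 1.0, -0.1]
gripper_width: 0.638
gripper_force: 0.0
```

Request:
step_arm --targets "0 0 0 0;0 0 0 0;0 0 0 0;0 0 0 0" --claw 4.5

```text
time_s: 13.15
tcp_pos: [0.5453, 0.0053, 0.0609]
ee_rot: [[-0.992, 0.125, 0.0], [0.125, 0.992, 0.0], [-0.0, 0.0, -1.0]]
wrist_force: [-0.1, 0.6, 0.1]
gripper_width: 0.523
gripper_force: 0.0
```

Request:
step_arm --targets "0 0 0 0;0 0 0 0;0 0 0 0;0 0 0 0;0 0 0 0" --claw 3.6

```text
time_s: 13.57
tcp_pos: [0.5455, 0.0055, 0.0608]
ee_rot: [[-0.992, 0.125, 0.0], [0.125, 0.992, 0.0], [-0.0, 0.0, -1.0]]
wrist_force: [0.1, 1.5, 0.7]
gripper_width: 0.477
gripper_force: 30.0
```

Request:
step_arm --targets "0 0 -0.5 0;0 0 -1 0;0 0 -2 0;0 0 -3 0;0 0 -3 0;0 0 -1.5 0;0 0 0 -5;0 0 0 -5;0 0 0 -4.4;0 0 0 0;0 0 0 0"

```text
time_s: 14.48
tcp_pos: [0.545, 0.0051, 0.171]
ee_rot: [[-0.992, -0.123, -0.0], [-0.123, 0.992, -0.0], [0.0, 0.0, -1.0]]
wrist_force: [0.2, 0.3, -2.9]
gripper_width: 0.48
gripper_force: 30.0
```

```bash
python3 - <<'E'
from m import *
goto(.5293,.3886,.165,7.2)
C={n:cap(n) for n in('scene','top')}
for n,P in (('scene',[(365,347),(269,195)]),('top',[(131,203),(255,199)])):
    c=C[n]; 
    for th in(150,225): top(c,c['frame'],.012,P[0],yel(th),n+' ypad')
    for th in (60,120,140,150,160): top(c,c['frame'],.056,P[1],grn(th),n+' grn%d'%th)
E
```

```text
from [0.545  0.0051 0.171 ] yaw -172.91 shift cm [-3.18 38.25  0.6 ] turn -0.11 rows 10 per row [-0.318  3.825  0.06 ] (turn last)
scene ypad [364.4 346.2] 1718 [529.  392.1 122.   53.3   7.3]
scene ypad [364.4 346.1] 1661 [528.8 391.8 119.9  52.3   7.2]
scene grn60 [269.3 196.3] 1190 [545.4  16.7 130.   63.9  -6.3]
scene grn120 [288.  181.9] 46 [ 4.852e+02  3.000e-01  3.260e+01  1.890e+01 -4.920e+01]
scene grn120 [248.6 198.8] 208 [591.9   4.8  50.8  32.6  82.8]
scene grn140 [248.4 198.4] 182 [591.8   4.1  49.2  30.4  83.3]
scene grn150 [248.1 198.3] 158 [592.4   3.5  47.2  27.2  83.3]
scene grn160 [248.2 198.1] 138 [592.4   3.3  45.5  25.   82.5]
top ypad [131.  202.8] 684 [530.1 388.5 120.9  54.8   7.4]
top ypad [130.8 202.6] 661 [530.1 389.1 120.6  52.8   7.3]
top grn60 [251.8 219.8] 51 [487.7  11.5  43.4  17.8  71.8]
```

Request:
step_arm --targets "-0.2 2.2 0 0;-0.32 3.6 0 0;-0.32 3.9 0 0;-0.32 3.9 0 0;-0.32 3.9 0 0;-0.32 3.9 0 0;-0.32 3.9 0 0;-0.32 3.9 0 0;-0.32 3.9 0 0;-0.3 3.2 0 0;-0.1 1.9 0 0;0 0 0 0"

```text
time_s: 15.58
tcp_pos: [0.5281, 0.3924, 0.1698]
ee_rot: [[-0.992, -0.129, 0.0], [-0.129, 0.992, 0.001], [-0.0, 0.001, -1.0]]
wrist_force: [0.6, -0.2, -2.5]
gripper_width: 0.48
gripper_force: 30.0
```

Request:
step_arm --targets "0 0 2 0;0 0 3.5 0;0 0 3.5 0;0 0 3 0;0 0 1.5 0;0 0 0.5 0;0 0 0 0;0 0 0 0;0 0 0 0"

```text
time_s: 16.33
tcp_pos: [0.5298, 0.3891, 0.0328]
ee_rot: [[-0.992, -0.126, 0.003], [-0.126, 0.992, 0.003], [-0.003, 0.002, -1.0]]
wrist_force: [-0.1, 0.7, -2.8]
gripper_width: 0.48
gripper_force: 30.0
```

```bash
python3 - <<'E'
from h import *
goto(.5295,.3888,.0168,7.25)
E
```

```text
from [0.5298 0.3891 0.0328] yaw -172.79 shift cm [ 0.04 -0.03  1.6 ] turn -0.04 rows 1 per row [ 0.039 -0.028  1.6  ] (turn last)
```

Request:
step_arm --targets "0 0 0.5 0;0 0 0.4 0;0 0 0.2 0;0 0 0.1 0;0 0 0 0;0 0 0 0;0 0 0 0"

```text
time_s: 16.92
tcp_pos: [0.5287, 0.3883, 0.0188]
ee_rot: [[-0.992, -0.126, 0.0], [-0.126, 0.992, 0.0], [-0.0, 0.0, -1.0]]
wrist_force: [0.7, -0.2, -2.2]
gripper_width: 0.478
gripper_force: 30.0
```

```bash
python3 - <<'E'
from h import *
goto(.5295,.3888,.0168,7.25)
E
```

```text
from [0.5287 0.3883 0.0188] yaw -172.78 shift cm [-0.08  0.04  0.2 ] turn -0.03 rows 1 per row [-0.082  0.035  0.205] (turn last)
```

Request:
step_arm --targets "-0.08 0.04 0.08 0;0 0 0.06 0;0 0 0.05 0;0 0 0.03 0;0 0 0 0;0 0 0 0;0 0 0 0"

```text
time_s: 17.5
tcp_pos: [0.5295, 0.3888, 0.0169]
ee_rot: [[-0.992, -0.126, 0.0], [-0.126, 0.992, 0.0], [-0.0, 0.0, -1.0]]
wrist_force: [-1.4, -1.2, 0.7]
gripper_width: 0.478
gripper_force: 30.0
```

Request:
step_arm --targets "0 0 0.03 0;0 0 0 0;0 0 0 0"

```text
time_s: 17.75
tcp_pos: [0.5295, 0.3888, 0.0169]
ee_rot: [[-0.992, -0.126, 0.0], [-0.126, 0.992, 0.0], [-0.0, 0.0, -1.0]]
wrist_force: [-2.0, -1.4, 3.4]
gripper_width: 0.483
gripper_force: 30.0
```

Contact at 0.0169. I'll release and pull up, moving back so both cameras can see the stack.

Request:
step_arm --targets "0 0 0 0;0 0 0 0;0 0 0 0;0 0 0 0;0 0 0 0;0 0 0 0" --claw 6.5

```text
time_s: 18.25
tcp_pos: [0.5294, 0.3887, 0.0161]
ee_rot: [[-0.992, -0.126, -0.0], [-0.126, 0.992, -0.0], [0.0, -0.0, -1.0]]
wrist_force: [-0.4, 0.7, -1.0]
gripper_width: 0.737
gripper_force: 0.0
```

Request:
step_arm --targets "0 0 -0.5 0;0 0 -2 0;0 0 -3.5 0;0 0 -3.5 0;0 0 -3.5 0;0 0 -2 0;2 0 0 0;3.5 0 0 0;3.5 0 0 0;3 0 0 0;0 0 0 0;0 0 0 0" --claw 8.7

```text
time_s: 19.25
tcp_pos: [0.4094, 0.3737, 0.1674]
ee_rot: [[-0.992, -0.128, 0.001], [-0.128, 0.992, 0.001], [-0.001, 0.001, -1.0]]
wrist_force: [0.5, 0.1, 0.5]
gripper_width: 1.004
gripper_force: 0.0
```

```bash
python3 - <<'E'
from m import *
C={n:cap(n) for n in('scene','top')}
for n,P in (('scene',[(365,340),(269,195)]),('top',[(131,203),(255,199)])):
    c=C[n]; 
    for th in(150,225): top(c,c['frame'],.040,P[0],yel(th),n+' ystone')
    for th in (60,120,140,150): top(c,c['frame'],.056,P[1],grn(th),n+' grn%d'%th)
cv2.imwrite('pics/a7.png',np.hstack([cv2.resize(C['scene']['frame'][310:384,310:420],(594,400)),cv2.resize(C['top']['frame'][170:235,115:148],(203,400))]))
goto(.5455,.0054,.10,-6.5)
E
```

```text
scene ystone [365.5 345.1] 1826 [535.2 395.5 126.   52.3   7.2]
scene ystone [365.8 344.1] 1627 [535.8 395.5 124.9  52.1   7.3]
scene grn60 [269.3 196. ] 1211 [545.4  16.3 129.9  63.6  -6.5]
scene grn120 [268.7 194.1] 990 [544.5  10.5 129.4  51.9  -6.5]
scene grn140 [268.7 193.9] 970 [544.1  10.  128.7  51.   -6.6]
scene grn150 [268.8 193.8] 951 [543.7   9.8 128.2  50.3  -6.5]
top ystone [130.7 202.9] 678 [528.  380.7 117.3  53.    7.3]
top ystone [129.2 202.7] 556 [528.3 381.7 116.9  52.2   6.7]
top grn60 [254.4 201.5] 692 [543.4   6.5 126.8  50.2  -6.9]
top grn120 [254.4 201.5] 692 [543.4   6.5 126.8  50.2  -6.9]
top grn140 [254.4 201.5] 692 [543.4   6.5 126.8  50.2  -6.9]
top grn150 [254.4 201.4] 691 [543.4   6.5 126.8  50.1  -6.8]
from [0.4109 0.3742 0.1669] yaw -172.76 shift cm [ -8.7  -38.29   6.66] turn 13.74 rows 10 per row [-0.87  -3.829  0.666] (turn last)
```

View pics/a7.png

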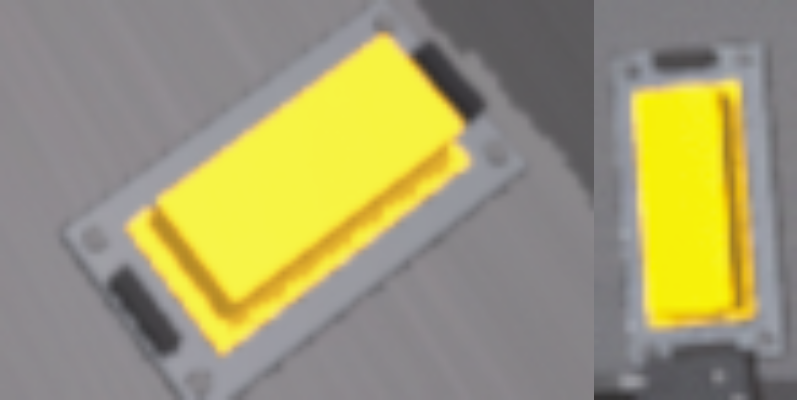

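Request:
step_arm --targets "-0.4 -2 0 0;-0.8 -3.6 0 0;-0.9 -3.9 0 0;-0.9 -3.9 0 0;-0.9 -3.9 0 0;-0.9 -3.9 0 0;-0.9 -3.9 0 0;-0.9 -3.9 0 0;-0.9 -3.9 0 0;-0.7 -3.2 0 0;-0.37 -1.96 0 0;0 0 0 0"

```text
time_s: 20.35
tcp_pos: [0.5451, 0.0029, 0.1658]
ee_rot: [[-0.993, -0.12, -0.0], [-0.12, 0.993, -0.001], [0.0, -0.001, -1.0]]
wrist_force: [0.9, 0.5, -0.5]
gripper_width: 1.002
gripper_force: 0.0
```

Request:
step_arm --targets "0 0 0 7;0 0 0 6.9;0 0 2.5 0;0 0 3.5 0;0 0 2 0;0 0 0 0;0 0 0 0;0 0 0 0;0 0 0 0"

```text
time_s: 21.1
tcp_pos: [0.5448, 0.0072, 0.088]
ee_rot: [[-0.993, 0.116, 0.004], [0.116, 0.993, 0.001], [-0.004, 0.001, -1.0]]
wrist_force: [-0.7, 0.1, 0.8]
gripper_width: 0.998
gripper_force: 0.0
```

```bash
python3 - <<'E'
from m import *
goto(.544,.0065,.0335,-6.7)
c=cap('scene')
q=np.array([[155,208],[385,32],[467,128],[235,310]])/[5.4,5.405]+[309.5,309.5]
print('ystone',cv2.minAreaRect((plane(c,q,.04)[:,:2]*1000).astype(np.float32)))
E
```

```text
from [0.5448 0.0072 0.088 ] yaw 173.34 shift cm [ 0.09 -0.09  5.45] turn 0.04 rows 2 per row [ 0.045 -0.045  2.726] (turn last)
ystone ((529.3379516601562, 390.7146911621094), (111.5016860961914, 42.01047134399414), 8.199345588684082)
```

Yellow is within about 1 mm of its pad. Next I'll take the green stone.

Request:
step_arm --targets "0 -0.05 2 0;0 0 2 0;0 0 1 0;0 0 0.4 0;0 0 0 0;0 0 0 0;0 0 0 0" --claw 6.3

```text
time_s: 21.73
tcp_pos: [0.5441, 0.0066, 0.0334]
ee_rot: [[-0.993, 0.116, 0.002], [0.116, 0.993, 0.0], [-0.002, 0.001, -1.0]]
wrist_force: [0.2, -0.0, 0.6]
gripper_width: 0.734
gripper_force: 0.0
```

Request:
step_arm --targets "0 0 0 0;0 0 0 0;0 0 0 0;0 0 0 0;0 0 0 0;0 0 0 0;0 0 0 0" --claw 4.6

```text
time_s: 22.32
tcp_pos: [0.5436, 0.0066, 0.0329]
ee_rot: [[-0.993, 0.116, 0.001], [0.116, 0.993, 0.0], [-0.001, 0.0, -1.0]]
wrist_force: [-1.5, 1.6, 4.9]
gripper_width: 0.597
gripper_force: 30.0
```

Request:
step_arm --targets "0 0 -0.5 0;0 0 -1 0;0 0 -2 0;0 0 -3 0;0 0 -3 0;0 0 -2 0;0 0 -0.5 0;0 0 0 0;0 0 0 0"

```text
time_s: 23.07
tcp_pos: [0.5416, 0.0061, 0.1507]
ee_rot: [[-0.993, 0.117, -0.003], [0.117, 0.993, 0.0], [0.003, -0.0, -1.0]]
wrist_force: [-0.0, -0.4, -4.5]
gripper_width: 0.592
gripper_force: 30.0
```

```bash
python3 - <<'E'
from m import *
goto(.6087,.1856,.153,-9.6)
C={n:cap(n) for n in('scene','top')}
for n,P in (('scene',[(280,277),(269,198)]),('top',[(198,180),(255,199)])):
    c=C[n]; o=cv2.imread(f'pics/{n}0.png')
    for th in(60,130): top(c,o,.012,P[0],grn(th),n+' gpad')
    for th in (120,190,210): top(c,c['frame'],.028,P[1],red(th),n+' red%d'%th)
E
```

```text
from [0.5416 0.0061 0.1507] yaw 173.27 shift cm [-4.55 18.61 -0.25] turn 2.87 rows 5 per row [-0.911  3.723 -0.049] (turn last)
scene gpad [279.8 276.7] 1701 [608.3 189.2 139.2  62.1  -9.5]
scene gpad [279.8 276.7] 1701 [608.3 189.2 139.2  62.1  -9.5]
scene red120 [289.3 187.5] 86 [480.1  -1.6  30.5  22.1 -85.4]
scene red120 [254.3 206. ] 731 [572.8   5.7  99.6  64.8  -3.8]
scene red190 [245.7 204.7] 284 [592.4   3.1  58.2  52.6  84.3]
top gpad [197.6 179.5] 857 [608.9 185.4 137.9  61.   -9.5]
top gpad [197.6 179.5] 857 [608.9 185.4 137.9  61.   -9.5]
```

Request:
step_arm --targets "-0.5 2 0 0;-0.9 3.7 0 0;-0.9 3.8 0 0;-0.9 3.8 0 0;-0.9 3.5 0 0;-0.35 1.8 0 0;0 0 0 2.8;0 0 0 0;0 0 0 0"

```text
time_s: 23.92
tcp_pos: [0.6079, 0.1855, 0.1499]
ee_rot: [[-0.987, 0.163, -0.004], [0.163, 0.987, -0.002], [0.004, -0.003, -1.0]]
wrist_force: [0.8, 0.2, -5.5]
gripper_width: 0.595
gripper_force: 30.0
```

Request:
step_arm --targets "0 0 2 0;0 0 3 0;0 0 3 0;0 0 2.5 0;0 0 1.2 0;0 0 0.4 0;0 0 0 0;0 0 0 0;0 0 0 0"

```text
time_s: 24.67
tcp_pos: [0.6104, 0.1864, 0.0333]
ee_rot: [[-0.986, 0.164, 0.004], [0.164, 0.986, 0.002], [-0.003, 0.002, -1.0]]
wrist_force: [1.0, -0.5, -3.5]
gripper_width: 0.595
gripper_force: 30.0
```

```bash
python3 - <<'E'
from h import *
goto(.6087,.1856,.0169,-9.5)
E
```

```text
from [0.6104 0.1864 0.0333] yaw 170.54 shift cm [ 0.16 -0.11  1.64] turn 0.04 rows 1 per row [ 0.161 -0.114  1.643] (turn last)
```

Request:
step_arm --targets "0 0 0.5 0;0 0 0.3 0;0 0 0.2 0;0 0 0 0;0 0 0 0;0 0 0 0;0 0 0 0"

```text
time_s: 25.25
tcp_pos: [0.6091, 0.186, 0.0214]
ee_rot: [[-0.986, 0.165, 0.0], [0.165, 0.986, 0.0], [-0.0, 0.0, -1.0]]
wrist_force: [0.3, -0.5, -4.8]
gripper_width: 0.595
gripper_force: 30.0
```

```bash
python3 - <<'E'
from h import *
goto(.6087,.1856,.0169,-9.5)
E
```

```text
from [0.6091 0.186  0.0214] yaw 170.53 shift cm [ 0.04 -0.04  0.45] turn 0.03 rows 1 per row [ 0.037 -0.045  0.45 ] (turn last)
```

Request:
step_arm --targets "0.04 -0.04 0.15 0;0 0 0.12 0;0 0 0.08 0;0 0 0.06 0;0 0 0.03 0;0 0 0 0;0 0 0 0;0 0 0 0"

```text
time_s: 25.92
tcp_pos: [0.6084, 0.1855, 0.0169]
ee_rot: [[-0.986, 0.165, -0.0], [0.165, 0.986, -0.0], [0.0, -0.0, -1.0]]
wrist_force: [-0.8, -0.3, -2.7]
gripper_width: 0.595
gripper_force: 30.0
```

Request:
step_arm --targets "0 0 0.03 0;0 0 0 0;0 0 0 0"

```text
time_s: 26.17
tcp_pos: [0.6085, 0.1856, 0.0169]
ee_rot: [[-0.986, 0.165, 0.0], [0.165, 0.986, -0.0], [-0.0, -0.0, -1.0]]
wrist_force: [-1.9, -1.1, 0.3]
gripper_width: 0.596
gripper_force: 30.0
```

Request:
step_arm --targets "0 0 0 0;0 0 0 0;0 0 0 0;0 0 0 0;0 0 0 0;0 0 0 0" --claw 7.5

```text
time_s: 26.67
tcp_pos: [0.6087, 0.1857, 0.0167]
ee_rot: [[-0.986, 0.165, 0.0], [0.165, 0.986, 0.0], [-0.0, 0.0, -1.0]]
wrist_force: [0.0, 0.9, 0.4]
gripper_width: 0.85
gripper_force: 0.0
```

Request:
step_arm --targets "0 0 -0.5 0;0 0 -2 0;0 0 -3.5 0;0 0 -3.5 0;0 0 -3.5 0;2 1 0 0;3 2 0 0;3 2 0 0;3 2 0 0;3 2 0 0;2 1 0 0;0 0 0 0" --claw 8.7

```text
time_s: 27.67
tcp_pos: [0.4644, 0.3128, 0.1473]
ee_rot: [[-0.987, 0.16, 0.0], [0.16, 0.987, 0.001], [0.0, 0.001, -1.0]]
wrist_force: [0.3, 0.0, 0.9]
gripper_width: 1.0
gripper_force: 0.0
```

```bash
python3 - <<'E'
from m import *
C={n:cap(n) for n in('scene','top')}
for n,P in (('scene',[(280,272),(269,198)]),('top',[(198,180),(255,199)])):
    c=C[n]
    for th in(60,130,160): top(c,c['frame'],.040,P[0],grn(th),n+' gstone')
    for th in (120,190,210,225): top(c,c['frame'],.028,P[1],red(th),n+' red%d'%th)
cv2.imwrite('pics/a8.png',np.hstack([cv2.resize(C['scene']['frame'][245:310,230:330],(600,390),interpolation=cv2.INTER_CUBIC),cv2.resize(C['top']['frame'][145:215,180:216],(200,390))]))
goto(.5455,.0065,.15,-6.5)
E
```

```text
scene gstone [279.8 274.7] 1952 [613.8 195.7 137.4  69.4  -9.5]
scene gstone [279.2 273. ] 1634 [613.8 195.7 137.4  69.4  -9.5]
scene gstone [280.2 270.1] 1327 [608.  187.3 128.7  50.4  -9.2]
scene red120 [267.4 202.9] 1640 [547.9  14.5 152.2  76.2  -5.1]
scene red190 [267.1 200.4] 1312 [545.7   7.5 149.1  62.   -5.1]
scene red210 [267.1 200.4] 1267 [545.6   7.6 148.2  60.3  -5.3]
scene red225 [267.  200.3] 1198 [545.7   7.3 146.2  57.8  -5.2]
top gstone [197.7 179.5] 842 [605.6 181.3 134.7  58.6  -9.6]
top gstone [197.4 179.2] 806 [605.6 181.3 134.7  58.6  -9.6]
top gstone [196.8 178.4] 718 [608.5 182.9 130.3  56.7 -11.3]
top red120 [255.2 201.2] 1006 [545.5   3.7 150.7  63.1  -5.3]
top red190 [255.3 201.1] 990 [545.8   3.3 149.8  62.4  -5.1]
top red210 [255.3 201.2] 965 [545.9   3.2 149.3  61.6  -5.3]
top red225 [255.3 201.1] 881 [545.9   3.3 144.8  57.2  -5.1]
from [0.4668 0.3112 0.1472] yaw 170.64 shift cm [-12.72 -28.79  -0.29] turn -2.86 rows 8 per row [-1.59  -3.598 -0.037] (turn last)
```

View pics/a8.png

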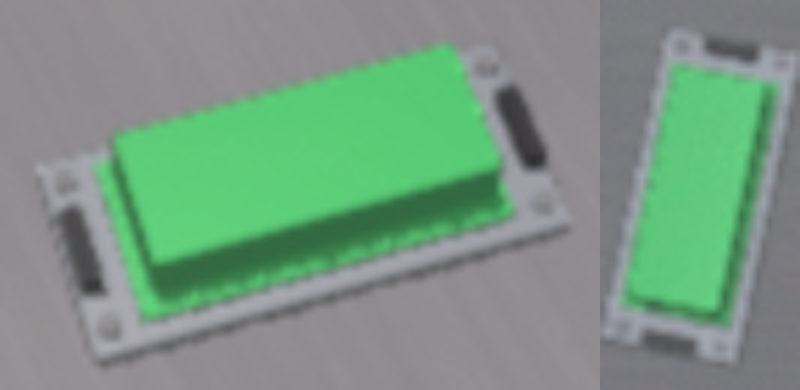

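Green sits centred, with even margins, at about (310,155) in the left panel. Next I'll take the red stone.

Request:
step_arm --targets "-0.8 -1.9 0 0;-1.6 -3.6 0 0;-1.7 -3.7 0 0;-1.7 -3.7 0 0;-1.7 -3.7 0 0;-1.7 -3.7 0 0;-1.6 -3.6 0 0;-1.3 -3.3 0 0;-0.7 -1.8 0 0;0 0 0 -4.2;0 0 0 0;0 0 0 0"

```text
time_s: 28.77
tcp_pos: [0.5459, 0.0022, 0.1465]
ee_rot: [[-0.995, 0.096, 0.0], [0.096, 0.995, -0.0], [-0.0, -0.0, -1.0]]
wrist_force: [0.7, -1.1, 0.0]
gripper_width: 0.999
gripper_force: 0.0
```

Request:
step_arm --targets "0 0 2 0;0 0 3 0;0 0 3 0;0 0 1.5 0;0 0 0.5 0;0 0 0 0;0 0 0 0;0 0 0 0"

```text
time_s: 29.43
tcp_pos: [0.5469, 0.0039, 0.0481]
ee_rot: [[-0.996, 0.092, 0.003], [0.092, 0.996, 0.001], [-0.003, 0.001, -1.0]]
wrist_force: [0.4, -0.1, 0.6]
gripper_width: 1.001
gripper_force: 0.0
```

```bash
python3 - <<'E'
from h import *
goto(.5457,.004,.006,-5.2)
E
```

```text
from [0.5469 0.0039 0.0481] yaw 174.74 shift cm [ 0.14 -0.01  4.21] turn -0.06 rows 2 per row [ 0.068 -0.005  2.103] (turn last)
```

Request:
step_arm --targets "0 0 1.5 0;0 0 1.3 0;0 0 0.8 0;0 0 0.4 0;0 0 0 0;0 0 0 0;0 0 0 0;0 0 0 0" --claw 7.2

```text
time_s: 30.1
tcp_pos: [0.5462, 0.0036, 0.0073]
ee_rot: [[-0.996, 0.092, 0.001], [0.092, 0.996, 0.0], [-0.001, 0.0, -1.0]]
wrist_force: [-0.3, 0.2, -0.7]
gripper_width: 0.831
gripper_force: 0.0
```

Request:
step_arm --targets "0 0 0 0;0 0 0 0;0 0 0 0;0 0 0 0;0 0 0 0;0 0 0 0;0 0 0 0" --claw 5.6

```text
time_s: 30.68
tcp_pos: [0.5461, 0.0038, 0.0069]
ee_rot: [[-0.996, 0.092, 0.001], [0.092, 0.996, 0.0], [-0.001, 0.001, -1.0]]
wrist_force: [-0.1, 2.6, 3.5]
gripper_width: 0.709
gripper_force: 30.0
```

Request:
step_arm --targets "0 0 -0.5 0;0 0 -1 0;0 0 -2 0;0 0 -3 0;0 0 -3 0;0 0 -2 0;0 0 -0.5 0;0 0 0 0;0 0 0 0;0 0 0 0"

```text
time_s: 31.52
tcp_pos: [0.5438, 0.003, 0.1244]
ee_rot: [[-0.996, 0.093, -0.005], [0.093, 0.996, -0.001], [0.005, -0.001, -1.0]]
wrist_force: [-0.4, 0.3, -5.5]
gripper_width: 0.713
gripper_force: 30.0
```

```bash
python3 - <<'E'
from m import *
goto(.4724,-.377,.125,-8.65); print(sense()['wrist_force'])
C={n:cap(n) for n in('scene','top')}
for n,P in (('scene',(230,101)),('top',(378,228))):
    top(C[n],cv2.imread(f'pics/{n}0.png'),.012,P,red(190),n+' rpad')
    top(C[n],C[n]['frame'],.012,P,red(190),n+' rpad now')
E
```

```text
from [0.5438 0.003  0.1244] yaw 174.68 shift cm [  3.59 -38.5   -0.  ] turn 3.33 rows 10 per row [ 0.359 -3.85  -0.   ] (turn last)
[-0.37443567  0.30477648 -5.4894754 ]
scene rpad [224.9 100.2] 732 [ 477.2 -374.6  149.6   72.1   -8.7]
scene rpad now [226.7 100.1] 738 [ 478.6 -374.4  144.3   68.3   -8.6]
top rpad [378.8 224.5] 982 [ 477.1 -378.9  149.6   72.9   -8.8]
top rpad now [377.5 228.9] 1191 [ 472.3 -378.2  158.9   71.7   -8.9]
```

Request:
step_arm --targets "0.2 -2 0 0;0.35 -3.6 0 0;0.37 -3.9 0 0;0.37 -3.9 0 0;0.37 -3.9 0 0;0.37 -3.9 0 0;0.37 -3.9 0 0;0.37 -3.9 0 0;0.35 -3.8 0 0;0.3 -3.5 0 0;0.17 -2.15 0 0;0 0 0 3.4"

```text
time_s: 32.62
tcp_pos: [0.4729, -0.3802, 0.1247]
ee_rot: [[-0.988, 0.156, -0.002], [0.156, 0.988, -0.0], [0.002, -0.001, -1.0]]
wrist_force: [0.1, 0.3, -4.1]
gripper_width: 0.706
gripper_force: 30.0
```

Request:
step_arm --targets "0 0 0 0;0 0 1.5 0;0 0 2.5 0;0 0 2.5 0;0 0 1.5 0;0 0 0.8 0;0 0 0 0;0 0 0 0;0 0 0 0;0 0 0 0"

```text
time_s: 33.45
tcp_pos: [0.4756, -0.3765, 0.04]
ee_rot: [[-0.989, 0.15, 0.003], [0.15, 0.989, -0.001], [-0.003, -0.001, -1.0]]
wrist_force: [0.1, -0.1, -5.2]
gripper_width: 0.708
gripper_force: 30.0
```

```bash
python3 - <<'E'
from h import *
goto(.4724,-.3775,.0187,-8.75)
E
```

```text
from [ 0.4756 -0.3765  0.04  ] yaw 171.36 shift cm [ 0.31 -0.15  2.13] turn 0.11 rows 1 per row [ 0.306 -0.145  2.134] (turn last)
```

Request:
step_arm --targets "0.2 -0.12 0.6 0.1;0 0 0.6 0;0 0 0.3 0;0 0 0.1 0;0 0 0 0;0 0 0 0;0 0 0 0"

```text
time_s: 34.03
tcp_pos: [0.4725, -0.3771, 0.0227]
ee_rot: [[-0.988, 0.153, 0.0], [0.153, 0.988, -0.0], [-0.0, -0.0, -1.0]]
wrist_force: [0.4, 0.2, -4.7]
gripper_width: 0.711
gripper_force: 30.0
```

```bash
python3 - <<'E'
from h import *
goto(.4724,-.3775,.0187,-8.75)
E
```

```text
from [ 0.4725 -0.3771  0.0227] yaw 171.23 shift cm [ 0.01 -0.04  0.4 ] turn -0.02 rows 1 per row [ 0.009 -0.038  0.397] (turn last)
```

Request:
step_arm --targets "0 -0.04 0.15 0;0 0 0.12 0;0 0 0.06 0;0 0 0.04 0;0 0 0 0;0 0 0 0;0 0 0 0"

```text
time_s: 34.62
tcp_pos: [0.4723, -0.3774, 0.019]
ee_rot: [[-0.988, 0.153, -0.0], [0.153, 0.988, -0.0], [-0.0, -0.0, -1.0]]
wrist_force: [-0.9, -0.3, -3.6]
gripper_width: 0.708
gripper_force: 30.0
```

Request:
step_arm --targets "0 0 0.03 0;0 0 0 0;0 0 0 0"

```text
time_s: 34.87
tcp_pos: [0.4723, -0.3774, 0.0189]
ee_rot: [[-0.988, 0.153, -0.0], [0.153, 0.988, -0.0], [0.0, -0.0, -1.0]]
wrist_force: [-0.9, 0.6, 0.2]
gripper_width: 0.714
gripper_force: 30.0
```

Request:
step_arm --targets "0 0 0.02 0;0 0 0 0;0 0 0 0;0 0 0 0;0 0 0 0;0 0 0 0" --claw 8.7

```text
time_s: 35.37
tcp_pos: [0.4725, -0.3775, 0.0184]
ee_rot: [[-0.988, 0.153, 0.0], [0.153, 0.988, -0.0], [-0.0, -0.0, -1.0]]
wrist_force: [-0.8, 0.5, 0.2]
gripper_width: 0.986
gripper_force: 0.0
```

Request:
step_arm --targets "0 0 -0.5 0;0 0 -2 0;0 0 -3.5 0;0 0 -4 0;0 0 -4 0;0 0 -4 0;2 1 0 0;3 2 0 0;3 2 0 0;3 2 0 0;2 2 0 0;0 0 0 0"

```text
time_s: 36.37
tcp_pos: [0.3534, -0.2657, 0.1988]
ee_rot: [[-0.988, 0.152, -0.001], [0.152, 0.988, 0.002], [0.001, 0.002, -1.0]]
wrist_force: [-0.2, 0.1, -0.5]
gripper_width: 0.999
gripper_force: 0.0
```

```bash
python3 - <<'E'
from m import *
C={n:cap(n) for n in('scene','top')}
c=C['scene']; s=c['frame']
for th in (190,215): top(c,s,.04,(230,95),red(th),'rstone')
t=C['top']['frame']
f=lambda i:cv2.resize(i,(400,300),interpolation=cv2.INTER_CUBIC)
o=np.vstack([np.hstack([f(s[75:123,192:272]*1),f(s[130:178,178:258])]),np.hstack([cv2.resize(t[190:265,330:430],(400,300),interpolation=cv2.INTER_CUBIC),cv2.resize(t[150:225,270:370],(400,300),interpolation=cv2.INTER_CUBIC)])])
cv2.imwrite('pics/a9.png',o)
E
```

```text
rstone [229.3  92.3] 740 [ 472.7 -373.   148.8   62.2   -8.7]
rstone [229.3  92.3] 672 [ 472.7 -372.8  146.6   57.1   -8.9]
```

View pics/a9.png

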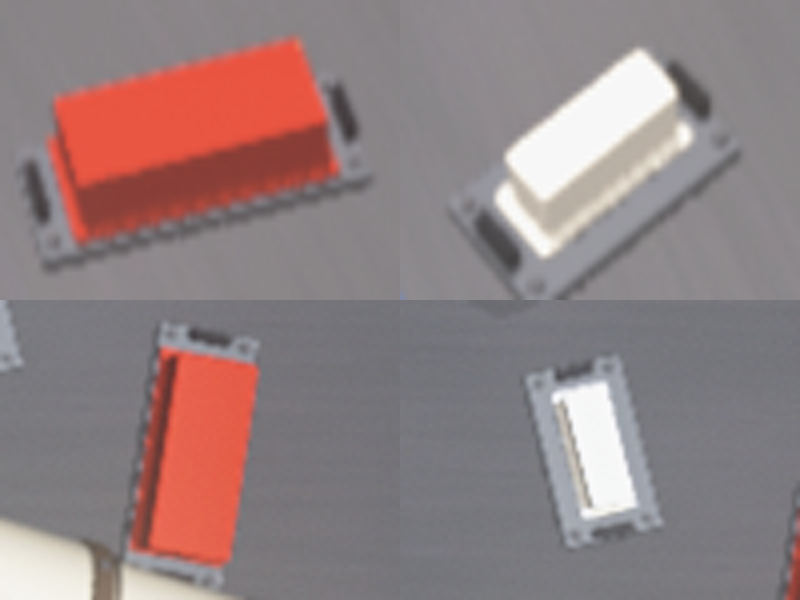

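```bash
python3 - <<'E'
from m import *
for n in('scene','top'):
    c=cap(n); g=cv2.cvtColor(c['frame'],cv2.COLOR_BGR2GRAY)
    for lab,(x,y,a,L,W) in dict(white=((596,-188,15,90,32) if n=='scene' else (597,-192,15,90,32)),green=((608.3,189.2,-9.5,130,52) if n=='scene' else (608.9,185.4,-9.5,130,52)),yellow=((528.9,391.9,7.2,110,42) if n=='scene' else (530.1,389,7.2,110,42))).items():
        u=np.array([np.cos(np.radians(a)),np.sin(np.radians(a))]); v=np.array([-u[1],u[0]])
        T=np.arange(-30,31,1.5); out=[]
        for t in T:
            P=np.array([np.r_[(np.array([x,y])+u*q+v*t)/1000,.012] for q in np.linspace(-.3*L,.3*L,40)])
            p=proj(c,P).astype(np.float32); out.append(cv2.remap(g,p[:,0].reshape(1,-1),p[:,1].reshape(1,-1),cv2.INTER_LINEAR).mean())
        print(n,lab,' '.join(f'{t:g}:{o:.0f}' for t,o in zip(T,out)))
E
```

```text
scene white -30:247 -28.5:247 -27:247 -25.5:247 -24:247 -22.5:247 -21:247 -19.5:247 -18:247 -16.5:247 -15:247 -13.5:247 -12:247 -10.5:247 -9:247 -7.5:247 -6:247 -4.5:244 -3:234 -1.5:217 0:197 1.5:184 3:179 4.5:178 6:178 7.5:178 9:178 10.5:179 12:181 13.5:188 15:198 16.5:207 18:212 19.5:210 21:199 22.5:182 24:165 25.5:154 27:151 28.5:152 30:153
scene green -30:156 -28.5:156 -27:156 -25.5:156 -24:156 -22.5:157 -21:157 -19.5:157 -18:157 -16.5:157 -15:157 -13.5:157 -12:158 -10.5:158 -9:158 -7.5:158 -6:158 -4.5:158 -3:158 -1.5:158 0:158 1.5:158 3:158 4.5:159 6:158 7.5:157 9:153 10.5:141 12:119 13.5:97 15:86 16.5:83 18:83 19.5:83 21:85 22.5:90 24:97 25.5:108 27:122 28.5:132 30:132
scene yellow -30:159 -28.5:170 -27:200 -25.5:220 -24:225 -22.5:225 -21:225 -19.5:225 -18:225 -16.5:225 -15:225 -13.5:225 -12:225 -10.5:225 -9:225 -7.5:225 -6:225 -4.5:225 -3:225 -1.5:225 0:225 1.5:225 3:225 4.5:225 6:225 7.5:225 9:225 10.5:225 12:225 13.5:224 15:215 16.5:187 18:165 19.5:172 21:186 22.5:206 24:219 25.5:214 27:184 28.5:160 30:156
top white -30:164 -28.5:164 -27:163 -25.5:164 -24:173 -22.5:192 -21:2
[... 263 characters left out ...]
:167 30:168
top green -30:122 -28.5:111 -27:103 -25.5:101 -24:112 -22.5:130 -21:146 -19.5:156 -18:160 -16.5:160 -15:159 -13.5:159 -12:158 -10.5:158 -9:158 -7.5:158 -6:158 -4.5:158 -3:157 -1.5:157 0:157 1.5:157 3:157 4.5:157 6:157 7.5:156 9:156 10.5:156 12:155 13.5:155 15:155 16.5:155 18:155 19.5:155 21:155 22.5:154 24:154 25.5:152 27:148 28.5:146 30:147
top yellow -30:148 -28.5:153 -27:165 -25.5:172 -24:172 -22.5:162 -21:144 -19.5:130 -18:130 -16.5:154 -15:186 -13.5:205 -12:214 -10.5:217 -9:217 -7.5:216 -6:216 -4.5:216 -3:215 -1.5:215 0:215 1.5:215 3:215 4.5:215 6:214 7.5:214 9:214 10.5:214 12:214 13.5:214 15:214 16.5:214 18:214 19.5:214 21:214 22.5:215 24:214 25.5:211 27:196 28.5:172 30:153
```

All four stones sit within about 2 mm of their pads, and the gripper is clear of everything. Handing in.

```bash
python3 -c "
from station import r
print(r.finish_job())"
```

```text
the job is handed in; nothing more can be done
None
```

The job is handed in (no verdict was returned): the white, yellow, green and red stones were taken off the stack in that order, each lowered to contact on its own-colour pad, and measure within about 2 mm of centre and about 1° of square; the bottle and mug were left alone, and it took about 37 s.

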